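# Couple the draw hook to the pull unit and draw its bar out

### The arm

A 7-joint arm with a two-finger parallel gripper is mounted at the origin on a cart in front of the work surface, level with it; the furniture and walls round the work are solid. World frame = base frame: x ahead of the robot, y to its left, z up, the work surface at z = 0. Lengths are in m, angles in rad, forces in N, time in s.
With the tool pointing down it reaches from about 0.4 to 0.9 m from the base axis. Payload 5.6 kg.
Tool frame: the origin (TCP) lies midway between the tips of the shut fingers; the grasp point (between the pads) lies 19 mm behind it; z points along the fingers, y is the line along which they close (so a half turn about z gives the same grasp; the last joint's range is limited). The gripper opens to 92 mm and grips with 3 to 60 N. Pads are 20 mm wide; open, the fingers measure 128 mm over their backs; the gripper's body (75 mm by 189 mm) begins 69 mm behind the grasp point.
Start: joints at [1.13, 0.468, -0.012, 1.603, 0.006, 1.071, -0.056], TCP at [0.252, -0.599, 0.215] pointing down, gripper open.
Joint ranges: [-2.53, 2.53], [-0.31, 2.02], [-1.57, 1.55], [0.28, 2.44], [-1.29, 4.43], [0.15, 1.84], [-2.92, 2.92]. Speed limits (rad/s): [2.57, 2.57, 3.14, 3.14, 3.14, 3.14, 3.14].

### API

Orientations are given as a 3x3 rotation matrix whose columns are the frame's x, y, z axes.
In Python, from station import env, effector, solver, viewer, workorder, search_frame, tip_of gives the robot as it stands. Calls block until the motion is done:
- env.reach(position, orientation): joint-space move of the TCP to a pose.
- env.movel(position, frame=None, rate=0.15): straight line of the TCP; frame=None keeps the orientation; rate is the mean speed in m/s.
- env.goto_joints(angles): joint-space move.
- effector.release() and effector.grasp(squeeze=None): open the fingers fully, or close them until they stop; squeeze is the grip in N (None keeps the last).
- env.pause(seconds).
- solver.inverse_kinematics(position, orientation): joint angles nearest the present ones, or None.
- env.sense(): the state.
- viewer.read_camera(name): name is "scene" or "top" or "wrist"; returns (picture, depth): 480x640x3 uint8, red, green, blue; 480x640 float32, m along the optical axis (not along the pixel's ray), 0 where there is no reading.
- viewer.camera_info(name): a dict with "intrinsics" (3x3 intrinsics, pixels), "eye" and "rotation" of the camera in the world; the wrist camera has in their place "T_tool_cam" (4x4, takes a point from camera to tool coordinates, whose origin is the TCP and whose axes are the flange's). Camera axes: x right, y up, looking along -z (the intrinsics and any distortion apply to the point x, -y, -z); pixel columns grow to the right and rows downward; lengths in m; the calibration is good to about 2 mm. The wrist camera is an equidistant fisheye: a pixel r from the principal point sees the ray r / f radians off the axis. A picture is of the moment at which its call begins: read the wrist's pose just before it. camera_info takes no time and is no camera call.
A pose or a line that the arm cannot do raises env.PlanningError and nothing moves.
- workorder.finish_job(): hands the job in; it is judged then, once.
Trained networks look in the newest picture that a camera, given by its name, has taken for a name from the list of things; names that differ only in an ending like _2 or _b are one class to them, and where a whole thing is asked for, a point or a joint stands for the part that bears it (a point fixed in the world has none). Each returns a list of dicts, best first, with "score" (0 to 1); they miss things now and then, are a little off and sometimes report something else, mostly with a low value. They report only what shows in the picture. A call takes as long as a camera call. They do not tell look-alikes from the thing itself.
- search_frame(camera, name): "at" ([x, y, z] in m, in world coordinates, good to about 4 mm: the middle of the surface that is visible of it).
- tip_of(camera, name): "at" ([x, y, z] in m, in world coordinates, good to about 4 mm: a listed point, or the origin of a listed thing).
The state is a dict: "t": time; "joint_positions": joint angles; "joint_velocities": joint speeds; "tau": joint torques, N m; "ee_pos": TCP position; "tcp_rot": TCP orientation; "wrist_force": force on the tool from outside, world axes, zero at the start; "moment": the same for the moment, N m; "gripper_width": finger opening in m; "grasp_force": force on a finger pad.
Only numpy, scipy, OpenCV 4.12 (cv2) and the standard library are available. Lean on these libraries where they do the work, as an engineer would, in place of code of your own. Each camera call takes 0.05 s, during which the arm holds its last target. There are 200 camera calls.

### The job

Couple the draw hook to the bench pull unit: take the hook by its black handle and slide its mouth straight onto the upright pin at the end of the unit's bar, pressing until the pin is fully home and the sprung latch flips shut behind it. Then, by the hook alone, draw the bar out to its front stop and let go, leaving the hook coupled and standing level on its foot on the bench. Be gentle: hook and unit must never press on each other with more than 20 N, the gripper must not touch the unit, and the loose lens tube and the amber vial stay where they are.

Things in the scene. Friction and masses are not known exactly. Their poses are not given: they have to be found in the camera images.
- draw_unit: Pull unit fixed to the bench: grey housing 85 x 74 mm, 57 high, on a plate; a steel bar slides out of its front along -x. Origin on the bench under the pin's centre with bar and tongue fully in; x from pin to housing (x 72 to 178 mm), z up. Pin centre: y 0, x = -(joint bar) - tongue setting, which is 0 to 30 mm, clamped (holds 80 N) and not reported: find it by feel or sight.
- clamp (a point): Top (z 14 mm) of the dark clamp block, 10 x 34 mm, on the bar; it moves with the bar. In front of it sticks out the tongue, 20 mm wide, z 2 to 8 mm, with the upright plain steel pin: 12 mm in diameter, z 8 to 42 mm, its centre 64 mm (tongue in) to 94 mm (tongue out) in front of the clamp's centre.
- bar (a joint): Metres the bar is drawn out: 0 rear stop, 0.06 front stop, both rigid. About 3 N friction; it stays where left. Starts 0 to 10 mm out; pressing the hook on may slide it back, as far as the rear stop, before the pin gets home.
- draw_hook: Loose steel draw hook, 0.35 kg, standing level on a black foot (x -35 to 53 mm, 36 wide, z 0 to 16). Origin under the foot below the handle's centre; x along the shank (20 wide, z 16 to 28) to the mouth, z up. Forked mouth at z 16 to 28, open to +x: two 12 mm round prongs, splayed at the tips (x 166 mm, y -28 and +34), lead in a pin up to 15 mm off line.
- handle (a point): Grip point 45 mm above the hook's origin, in its black handle: a block 34 mm along the hook's x, 24 mm along its y, z 28 to 65 mm. Beside it (y) the space is free down to the foot's top at z 16. A fixed toggle clamp, up to 0.1 m high, stands on the bench between hook and unit: carry the hook over it.
- throat (a point): Where the pin's centre is when fully home: 110.5 mm ahead of the hook's origin, z 22 mm, against the throat's rear wall. The throat is 15 mm wide along the hook's y. The latch can shut only when the pin is within about 1 to 2.5 mm of home; afterwards the pin has about 7 mm of play along x.
- latch (a joint): Turn (rad) of the sprung latch, a 24 mm dark finger across the mouth, pivoted on the +y prong at x 137 mm: 0 shut against its stop (it cannot swing outwards), up to 1.0 folded inwards. The entering pin swings it with about 3 to 10 N; its spring shuts it again. Once shut it carries the pull.
- lens_tube: Loose bystander: black lens tube, 31 mm in diameter and 33 mm high, upright. Origin: centre of its underside.
- vial_5: Loose bystander: small amber vial with a black cap, 22 mm in diameter and 52 mm high, upright. Origin: centre of its underside.
Mind the look-alikes: they are no part of the job. What is shaped like the draw_unit but purple is not meant.

How it is judged:
By the outcome, as a careful person would: the job done as asked, in the order asked, and still so for the second after the job is handed in, with the robot touching nothing.
It also fails if it takes over 61 s, if anything falls off the work surface, if the arm or the gripper's body presses on something with over 40 N, if the wrist force passes 120 N, or if a joint passes its speed limit or range.

## Working session

There is one attempt and no reset: what is moved stays moved. The work goes in short steps, each a Python script; the robot and the scene stay as the last script left them, time stands still between calls to the robot, and variables do not carry over. Pictures are saved under pics/ and viewed, at most 10 in all, crops included, and the job is handed in when it is done.

```bash
mkdir -p pics; ls; python3 - <<'E'
from station import env, viewer, search_frame, tip_of
import cv2, numpy as np
for c in ["scene","top"]:
    p,d=viewer.read_camera(c); cv2.imwrite(f"pics/{c}0.png",p[:,:,::-1]); np.save(f"{c}0.npy",d)
    i=viewer.camera_info(c); print(c,{k:np.round(v,4).tolist() if not isinstance(v,str) else v for k,v in i.items()})
    for n in ["draw_unit","clamp","draw_hook","handle","throat","lens_tube","vial_5","latch"]:
        for f in (search_frame,tip_of):
            try: print(c,n,f.__name__,[(np.round(r["at"],3).tolist(),round(r["score"],2)) for r in f(c,n)[:3]])
            except Exception as e: print(c,n,f.__name__,e)
s=env.sense(); print(s["t"],s["ee_pos"],np.round(s["tcp_rot"],2).tolist(),s["gripper_width"])
E
```

```text
pics
scene {'intrinsics': [[480.0366, 0.0, 328.5044], [0.0, 480.0366, 241.946], [0.0, 0.0, 1.0]], 'eye': [-0.0023, 0.7775, 0.9581], 'rotation': [[-0.8179, 0.3825, -0.4299], [-0.5754, -0.5504, 0.605], [-0.0052, 0.7421, 0.6702]]}
scene draw_unit call [([0.448, -0.335, 0.032], 0.96), ([0.756, -0.183, 0.029], 0.64)]
scene draw_unit call [([0.344, -0.331, 0.005], 0.56), ([0.661, -0.182, -0.002], 0.55)]
scene clamp call [([0.685, -0.183, 0.013], 0.59), ([0.37, -0.336, 0.009], 0.51)]
scene clamp call [([0.716, -0.194, 0.017], 0.77), ([0.402, -0.35, 0.015], 0.61)]
scene draw_hook call [([0.456, 0.327, 0.029], 0.65)]
scene draw_hook call [([0.454, 0.275, -0.002], 0.73)]
scene handle call [([0.456, 0.329, 0.029], 0.76)]
scene handle call [([0.453, 0.275, 0.046], 0.59)]
scene throat call [([0.46, 0.323, 0.027], 0.66)]
scene throat call [([0.479, 0.379, 0.02], 0.85)]
scene lens_tube call [([0.695, 0.127, 0.022], 0.62), ([0.46, 0.327, 0.029], 0.44)]
scene lens_tube call [([0.7, 0.126, 0.0], 0.64)]
scene vial_5 call [([0.592, -0.365, 0.032], 0.4)]
scene vial_5 call [([0.598, -0.372, 0.001], 0.5)]

[... 664 characters left out ...]
all [([0.462, 0.322, 0.027], 0.83)]
top draw_hook call [([0.451, 0.273, 0.002], 0.94)]
top handle call [([0.468, 0.327, 0.028], 0.59)]
top handle call [([0.457, 0.274, 0.045], 0.95)]
top throat call [([0.467, 0.33, 0.029], 0.58)]
top throat call [([0.479, 0.386, 0.024], 0.9)]
top lens_tube call [([0.7, 0.122, 0.015], 0.64)]
top lens_tube call [([0.7, 0.122, 0.002], 0.61)]
top vial_5 call [([0.595, -0.369, 0.043], 0.38)]
top vial_5 call [([0.601, -0.37, -0.001], 0.61)]
top latch call []
top latch call it knows: clamp, draw_hook, draw_unit, handle, lens_tube, throat, vial
1.6 [ 0.25176238 -0.599261    0.21457729] [[0.92, 0.39, -0.0], [0.39, -0.92, -0.0], [-0.0, -0.0, -1.0]] 0.09179339347130588
```

View pics/top0.png

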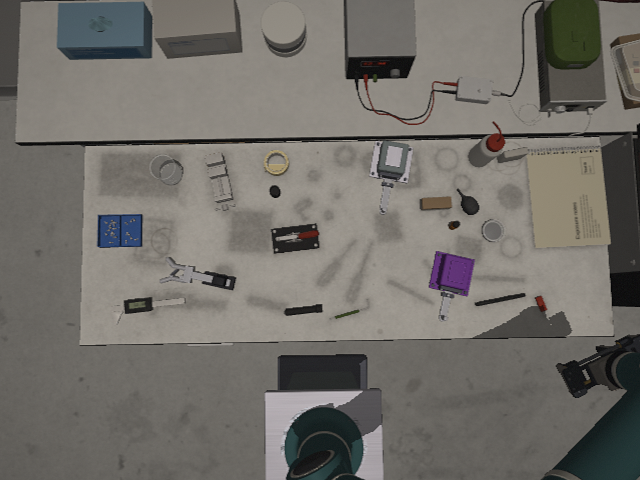

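View pics/scene0.png

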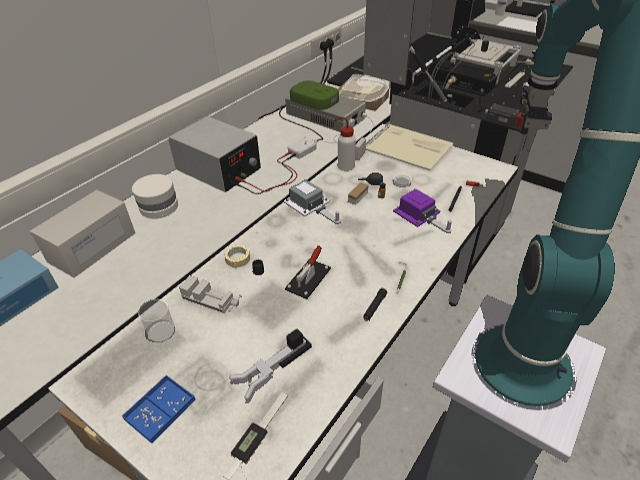

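The top view shows the grey unit at about (392,165) with its pin near (384,210). The hook is at (200,275), with its handle at about (220,280) and its mouth to the left. The toggle clamp is at (296,237), and the purple unit at (450,275) is the decoy. Next I'll look closer with the wrist camera.

```bash
cat > h.py <<'E'
from station import env, effector, solver, viewer, workorder, search_frame, tip_of
import cv2, numpy as np
def R(yaw):  # tool down, tool x at yaw
    c,s=np.cos(yaw),np.sin(yaw); return np.array([[c,s,0],[s,-c,0],[0,0,-1.]])
def shot(tag):
    s=env.sense(); p,d=viewer.read_camera("wrist"); cv2.imwrite(f"pics/{tag}.png",p[:,:,::-1])
    np.savez(f"{tag}.npz",p=p,d=d,pos=s["ee_pos"],rot=s["tcp_rot"]); return s
def cam(tag):
    z=np.load(f"{tag}.npz"); i=viewer.camera_info("wrist"); T=np.eye(4); T[:3,:3]=z["rot"]; T[:3,3]=z["pos"]
    return z,i["intrinsics"],T@i["T_tool_cam"]
def pts(tag):  # world point per pixel from depth
    z,K,W=cam(tag); v,u=np.mgrid[:480,:640].astype(float)
    a,b=(u-K[0,2])/K[0,0],(v-K[1,2])/K[1,1]; th=np.hypot(a,b); k=np.tan(th)/np.maximum(th,1e-9)
    P=np.stack([a*k,-b*k,-np.ones_like(a)],-1)*z["d"][...,None]
    return P@W[:3,:3].T+W[:3,3], z["p"], z["d"]
def st(*m):
    s=env.sense(); print(*m,"t%.2f"%s["t"],np.round(s["ee_pos"],4),"F",np.round(s["wrist_force"],1),"M",np.round(s["moment"],2),"w%.4f g%.1f"%(s["gripper_width"],s["grasp_force"])); return s
E
python3 - <<'E'
from h import *
print({k:np.round(v,4).tolist() if not isinstance(v,str) else v for k,v in viewer.camera_info("wrist").items()})
D=np.pi/180
for p,y in [((.62,-.18,.22),-8),((.455,.274,.2),78),((.55,-.17,.2),-8),((.49,-.16,.05),-8)]:
    for o in (0,180):
        q=solver.inverse_kinematics(p,R((y+o)*D)); print(p,y+o,None if q is None else np.round(q,2))
st()
E
```

```text
{'intrinsics': [[371.6483, 0.0, 319.9479], [0.0, 371.6483, 238.9478], [0.0, 0.0, 1.0]], 'T_tool_cam': [[0.0, 0.9561, 0.2931, 0.0825], [1.0, -0.0001, 0.0004, 0.0], [0.0004, 0.2931, -0.9561, -0.17], [0.0, 0.0, 0.0, 1.0]]}
(0.62, -0.18, 0.22) -8 [ 0.33  0.46 -0.13  1.6   0.07  1.08 -1.53]
(0.62, -0.18, 0.22) 172 [ 0.69  0.55 -0.66  1.58  0.36  1.14  1.38]
(0.455, 0.274, 0.2) 78 [ 0.16  0.48 -0.98  1.86  0.46  1.05 -1.21]
(0.455, 0.274, 0.2) 258 [ 0.34  0.69 -1.31  1.85  0.72  1.19  1.71]
(0.55, -0.17, 0.2) -8 [ 0.36  0.37 -0.15  1.8   0.07  0.98 -1.53]
(0.55, -0.17, 0.2) 172 [ 0.76  0.45 -0.67  1.77  0.32  1.03  1.4 ]
(0.49, -0.16, 0.05) -8 [ 0.34  0.49 -0.11  2.04  0.09  0.62 -1.54]
(0.49, -0.16, 0.05) 172 [ 0.71  0.57 -0.58  2.01  0.48  0.69  1.26]
t1.60 [ 0.2518 -0.5993  0.2146] F [ 0.1 -0.1 -0.8] M [ 0.01 -0.03  0.03] w0.0918 g0.0
```

```bash
python3 - <<'E'
from h import *
D=np.pi/180
def nets(ns):
    for n in ns: print(n,[(np.round(r["at"],4).tolist(),round(r["score"],2)) for r in tip_of("wrist",n)[:3]])
env.reach((.67,-.18,.18),R(-8*D)); shot("u1"); st(); nets(["draw_unit","clamp"])
env.reach((.42,.30,.2),R(78*D)); shot("k1"); st(); nets(["draw_hook","handle","throat"])
E
```

```text
t3.77 [ 0.6696 -0.1816  0.1801] F [ 0.4  0.7 -0.2] M [ 0.01  0.05 -0.01] w0.0920 g0.0
draw_unit [([0.6659, -0.1809, 0.0007], 0.96), ([0.3464, -0.33, 0.0002], 0.81)]
clamp [([0.7194, -0.1881, 0.0136], 0.85)]
t5.88 [0.4211 0.299  0.1998] F [ 0.2 -1.3 -0.3] M [-0.03 -0.01 -0.05] w0.0916 g0.0
draw_hook [([0.4569, 0.2726, 0.0004], 0.91)]
handle [([0.4575, 0.2747, 0.0434], 0.75)]
throat [([0.4802, 0.3811, 0.0216], 0.82)]
```

View pics/u1.png

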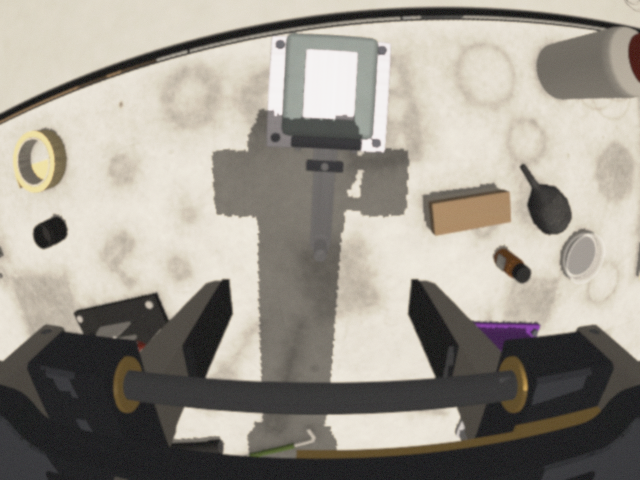

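View pics/k1.png

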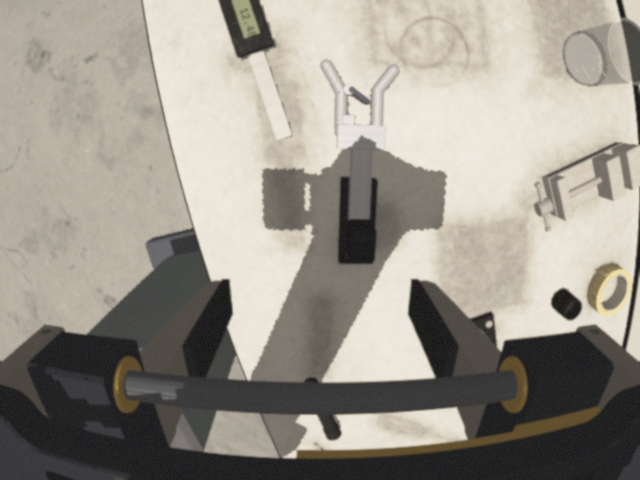

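The first wrist view shows the pin top at about (320,248), the clamp at (325,166) and the housing at (332,90). The second shows the hook's handle at (357,218), its mouth at (360,90), and the latch as a dark finger at (360,95). Now I'll fit these from depth.

```bash
python3 - <<'E'
from h import *
def band(tag,lo,hi,c,r):
    P,p,d=pts(tag); m=(d>0)&(P[...,2]>lo)&(P[...,2]<hi)&(np.hypot(P[...,0]-c[0],P[...,1]-c[1])<r); return P[m],p[m],np.argwhere(m)
def rep(n,Q):
    if len(Q)<5: print(n,len(Q)); return
    r=cv2.minAreaRect((Q[:,:2]*1000).astype(np.float32)); print(n,len(Q),"mean",np.round(Q.mean(0),4),"rect",np.round(r[0],1),np.round(r[1],1),round(r[2],1))
Q,c,_=band("u1",.05,.065,(.78,-.19),.09); rep("housing",Q)
Q,c,ij=band("u1",.034,.05,(.66,-.18),.05); rep("pin",Q); print(ij.mean(0) if len(ij) else "")
Q,c,_=band("u1",.004,.011,(.67,-.18),.045); rep("tongue",Q)
Q,c,_=band("u1",.011,.02,(.72,-.188),.025); rep("clamp",Q)
Q,c,_=band("k1",.058,.075,(.457,.274),.04); rep("handle",Q)
Q,c,_=band("k1",.022,.034,(.48,.33),.13); rep("shank",Q)
# shank only: along axis 25..85mm
for a in (.03,.045,.06,.075):
    u=np.array([.0228,.1085]);u/=np.linalg.norm(u); n=np.array([-u[1],u[0]]); o=np.array([.457,.2735])
    e=(Q[:,:2]-o)@u; l=(Q[:,:2]-o)@n; m=abs(e-a)<.007; print(a,m.sum(),np.round([l[m].min()*1e3,l[m].max()*1e3,Q[m,2].mean()*1e3],1))
P,p,d=pts("k1"); print("bench z",np.median(P[300,240:400,2]))
P,p,d=pts("u1"); print("bench z",np.median(P[270:300,370:400,2]),"unit px",np.round(P[236:262:4,320],4).tolist())
p2=cv2.imread("pics/u1.png")[140:300,260:400]; k2=cv2.imread("pics/k1.png")[40:280,280:440]
cv2.imwrite("pics/crop1.png",np.hstack([cv2.resize(p2,(400,457)),cv2.resize(k2,(305,457))]))
E
```

```text
housing 9266 mean [ 0.7849 -0.205   0.0548] rect [ 785.8 -205.3] [74.  84.7] 78.5
pin 163 mean [ 0.6444 -0.1775  0.041 ] rect [ 643.3 -177.4] [10.7 12. ] 82.6
[253.83435583 319.88957055]
tongue 1470 mean [ 0.6784 -0.184   0.0077] rect [ 674.2 -183.2] [19.5 76.6] 79.1
clamp 415 mean [ 0.7176 -0.1921  0.0142] rect [ 717.5 -191.7] [34.5 10.5] 78.9
handle 970 mean [0.4526 0.2759 0.0641] rect [452.9 274.4] [34.5 23.6] 77.0
shank 4686 mean [0.4721 0.3677 0.0274] rect [482.3 360.4] [161.4  72.3] 86.9
0.03 302 [-6.5 13.3 27.6]
0.045 326 [-7.2 13.7 27.6]
0.06 331 [-7.7 13.4 27.5]
0.075 341 [-18.4  13.   27.7]
bench z 3.0879984702358865e-06
bench z -0.00011919699639986736 unit px [[0.6515, -0.1786, 0.0101], [0.6482, -0.1781, 0.0124], [0.6488, -0.1782, 0.0267], [0.6487, -0.1782, 0.038], [0.6465, -0.1779, 0.0424], [0.6424, -0.1773, 0.0411], [0.6389, -0.1768, 0.0418]]
```

View pics/crop1.png

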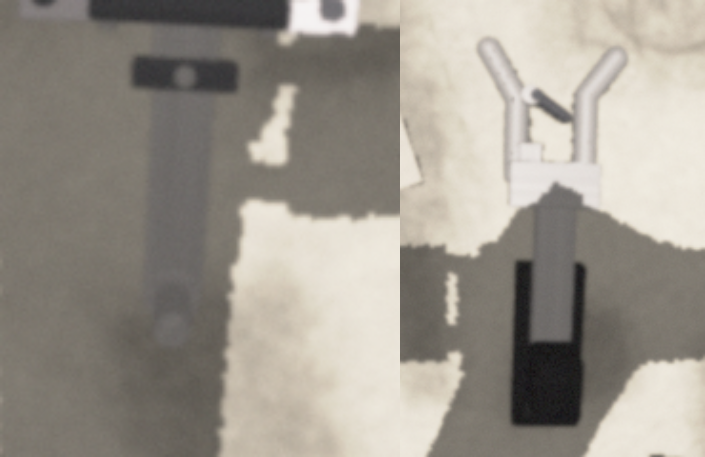

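The sizes all match those given. The pin is at (0.6435, -0.1775), the unit's yaw is -11.1°, the handle is at (0.4529, 0.2744) and the hook's yaw is 77°. Next I'll grasp, carry the hook over and look again.

```bash
python3 - <<'E'
from h import *
D=np.pi/180; r=R(77*D)
env.reach((.4529,.2744,.12),r); env.movel((.4529,.2744,.024),rate=.1); st("down")
effector.grasp(60); st("grip")
env.movel((.4529,.2744,.19),rate=.12); st("lift")
y=-11.1*D; u=np.array([np.cos(y),np.sin(y)]); pin=np.array([.6435,-.1775])
o=pin-.205*u; env.reach((*o,.19),R(y)); st("over")
env.movel((*o,.06),rate=.12); env.pause(.2); shot("m1"); st("low")
P,p,d=pts("m1"); 
def f(n,lo,hi,c,rad):
    m=(d>0)&(P[...,2]>lo)&(P[...,2]<hi)&(np.hypot(P[...,0]-c[0],P[...,1]-c[1])<rad); Q=P[m]
    if len(Q)>5:
        q=cv2.minAreaRect((Q[:,:2]*1000).astype(np.float32)); print(n,len(Q),np.round(Q.mean(0),4),np.round(q[0],1),np.round(q[1],1),round(q[2],1))
f("pin",.034,.05,pin,.03); f("clamp",.011,.02,(.7175,-.1917),.025); f("tongue",.004,.011,(.67,-.18),.045)
E
```

```text
down t7.59 [0.4533 0.2748 0.0246] F [0.6 0.4 0.5] M [-0.04 -0.08  0.03] w0.0918 g0.0
grip t8.62 [0.453  0.2744 0.024 ] F [0.6 0.4 0.3] M [-0.05 -0.2  -0.08] w0.0236 g60.0
lift t10.16 [0.4524 0.2741 0.1892] F [-0.3 -1.  -5. ] M [-0.17 -0.03  0.  ] w0.0234 g60.0
over t11.68 [ 0.443  -0.1365  0.19  ] F [ 0.1 -0.4 -3.5] M [ 0.12  0.12 -0.01] w0.0235 g60.0
low t13.17 [ 0.4426 -0.1382  0.0605] F [-0.8 -0.2 -5.5] M [0.06 0.11 0.03] w0.0234 g60.0
```

View pics/m1.png

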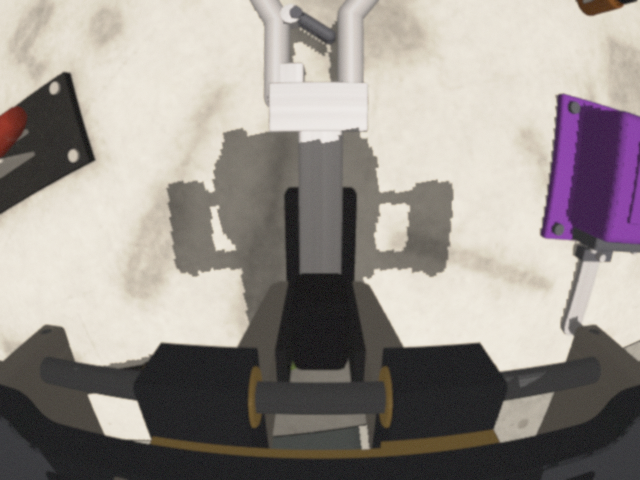

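The view is clean. The hook is held straight, with the shank at columns 300–343 and the throat around (315,50); the pin is just above the frame. Next I'll measure the hook's axis and pitch in the tool frame.

```bash
python3 - <<'E'
from h import *
P,p,d=pts("m1"); z=np.load("m1.npz"); Q=(P-z["pos"])@z["rot"]  # tool coords
m0=(d>0)&(abs(Q[...,1])<.06)
for a in np.arange(.0,.16,.01):
    m=m0&(abs(Q[...,0]-a)<.003)&(P[...,2]>.05)&(P[...,2]<.12); q=Q[m]
    if len(q)>4: print(round(a,3),len(q),"y",np.round(1e3*np.array([q[:,1].min(),q[:,1].max()]),1),"z med",np.round(np.median(P[m][:,2])*1e3,1))
# shank front block edges
m=m0&(P[...,2]>.05)&(Q[...,0]>.07)&(Q[...,0]<.13)&(abs(Q[...,1])<.004); print("throat wall x (max on axis)",np.round(np.percentile(Q[m][:,0],[50,95,100])*1e3,1))
z2=np.load("u1.npz"); 
P2,_,d2=pts("u1"); m=(d2>0)&(P2[...,2]>.034)&(P2[...,2]<.05)&(np.hypot(P2[...,0]-.6435,P2[...,1]+.1775)<.03)
q=((P2-z2["pos"])@z2["rot"])[m]; print("pin tool y range",np.round([q[:,1].min()*1e3,q[:,1].max()*1e3],1))
print(np.degrees(np.arctan2(z["rot"][1,0],z["rot"][0,0])),np.round(z["rot"],4).tolist())
E
```

```text
0.0 810 y [-11.6  12.4] z med 101.5
0.01 5549 y [-28.8  29.5] z med 100.9
0.02 807 y [-17.2  18.3] z med 63.9
0.03 834 y [-17.4  18.1] z med 64.0
0.04 870 y [-17.1  18.2] z med 63.8
0.05 877 y [-17.4  18.1] z med 63.9
0.06 586 y [-9.2 10.4] z med 64.5
0.07 603 y [-9.6 10.3] z med 64.4
0.08 794 y [-22.3  21.3] z med 64.6
0.09 1308 y [-22.6  21.2] z med 64.9
0.1 1386 y [-25.6  21.6] z med 64.9
0.11 848 y [-25.6  19.7] z med 63.9
0.12 676 y [-25.7  19.9] z med 63.6
0.13 1045 y [-25.3  19.9] z med 63.5
0.14 817 y [-30.8  25.1] z med 63.8
throat wall x (max on axis) [ 90.3 128.  129.9]
pin tool y range [-5.   5.7]
-11.10245288121618 [[0.9813, -0.1926, 0.0012], [-0.1926, -0.9813, -0.0004], [0.0012, 0.0002, -1.0]]
```

```bash
cat > push.py <<'E'
from h import *
y=-11.1*np.pi/180; u=np.array([np.cos(y),np.sin(y)]); n=np.array([-u[1],u[0]]); pin=np.array([.6436,-.1771]); Z=.0255
def go(s,l=0.,z=Z,rate=.03):  # s = hook origin's distance ahead of (pin0 - .1105)
    q=pin+(s-.1105)*u+l*n; env.movel((*q,z),frame=R(y),rate=rate)
def rd():
    s=env.sense(); F=s["wrist_force"]; e=s["ee_pos"][:2]-pin
    return s["t"],(e@u+.1105)*1e3,(e@n)*1e3,s["ee_pos"][2]*1e3,F[:2]@u,F[:2]@n,F[2],s["moment"][2],s["gripper_width"]*1e3
def pr(tag=""):
    r=rd(); print(tag,"t%.2f s%.2f l%.2f z%.1f Fu%.1f Fn%.1f Fz%.1f Mz%.2f w%.2f"%r); return r
E
python3 - <<'E'
from push import *
go(-.0945,rate=.1); env.pause(.2); r0=pr("low"); go(-.045,rate=.05); pr()
s=-.045; 
while s<-.012:
    s+=.003; go(s,rate=.03); r=pr("%.1f"%(s*1e3))
    if abs(r[4]-r0[4])>9 or abs(r[5]-r0[5])>5: break
shot("m2")
E
```

```text
low t13.86 s-94.33 l-0.00 z25.7 Fu0.6 Fn-0.7 Fz-4.6 Mz-0.03 w23.77
 t15.00 s-45.48 l-0.01 z25.4 Fu0.3 Fn-0.0 Fz-3.7 Mz-0.03 w23.45
-42.0 t15.25 s-41.75 l0.00 z25.6 Fu-0.4 Fn0.3 Fz-4.0 Mz0.05 w23.63
-39.0 t15.50 s-38.72 l0.00 z25.5 Fu-0.4 Fn-0.5 Fz-4.5 Mz-0.01 w23.78
-36.0 t15.75 s-35.74 l-0.01 z25.5 Fu-0.2 Fn-0.2 Fz-3.4 Mz0.03 w23.40
-33.0 t16.00 s-32.73 l0.05 z25.5 Fu-0.5 Fn-0.5 Fz-4.1 Mz0.02 w23.86
-30.0 t16.25 s-29.81 l-0.01 z25.5 Fu-1.4 Fn-0.4 Fz-4.5 Mz0.02 w23.96
-27.0 t16.50 s-27.58 l0.27 z25.2 Fu-1.7 Fn0.6 Fz-4.9 Mz0.12 w23.76
-24.0 t16.75 s-24.23 l0.24 z25.4 Fu-2.2 Fn1.2 Fz-3.8 Mz0.14 w23.40
-21.0 t17.00 s-21.16 l0.30 z25.4 Fu-3.5 Fn1.7 Fz-3.8 Mz0.26 w23.91
-18.0 t17.25 s-18.30 l0.38 z25.2 Fu-2.8 Fn2.2 Fz-5.9 Mz0.30 w23.95
-15.0 t17.50 s-15.00 l0.45 z25.3 Fu-1.8 Fn3.6 Fz-7.3 Mz0.34 w23.64
-12.0 t17.75 s-11.50 l0.33 z25.5 Fu-0.9 Fn3.7 Fz-7.8 Mz0.42 w23.77
```

```bash
python3 - <<'E'
from push import *
s=-.012
while s<.014:
    s+=.0015; go(s,rate=.02); r=pr("%.1f"%(s*1e3))
    if r[4]<-9 or abs(r[5])>8: break
shot("m3")
P,p,d=pts("m3"); z=np.load("m3.npz"); Q=(P-z["pos"])@z["rot"]
m=(d>0)&(P[...,2]>.034)&(P[...,2]<.055)&(abs(Q[...,0]-.115)<.03)&(abs(Q[...,1])<.02); q=Q[m]; print("pin in tool",m.sum(),np.round(q.mean(0)*1e3,1),np.round(q.min(0)*1e3,1),np.round(q.max(0)*1e3,1))
im=cv2.imread("pics/m3.png")[0:220,180:460]; cv2.imwrite("pics/m3c.png",cv2.resize(im,None,fx=2.5,fy=2.5,interpolation=cv2.INTER_CUBIC))
E
```

```text
-10.5 t18.05 s-10.21 l0.18 z25.6 Fu-2.0 Fn3.8 Fz-6.0 Mz0.46 w23.60
-9.0 t18.30 s-8.66 l0.09 z25.6 Fu-1.4 Fn4.0 Fz-5.8 Mz0.48 w23.79
-7.5 t18.55 s-7.11 l0.05 z25.6 Fu-1.9 Fn3.3 Fz-6.4 Mz0.43 w23.54
-6.0 t18.80 s-5.61 l0.00 z25.5 Fu-0.8 Fn3.7 Fz-5.7 Mz0.35 w23.72
-4.5 t19.05 s-4.08 l-0.00 z25.5 Fu-0.7 Fn4.2 Fz-6.6 Mz0.43 w23.69
-3.0 t19.30 s-2.20 l0.08 z25.7 Fu-0.0 Fn3.2 Fz-4.7 Mz0.38 w23.27
-1.5 t19.55 s-0.42 l0.24 z25.7 Fu1.4 Fn4.3 Fz-6.8 Mz0.54 w23.73
-0.0 t19.80 s1.43 l0.22 z26.0 Fu3.3 Fn4.7 Fz-5.2 Mz0.46 w23.42
1.5 t20.05 s2.54 l0.18 z25.9 Fu2.8 Fn4.5 Fz-3.8 Mz0.50 w23.73
3.0 t20.30 s2.01 l-1.72 z25.2 Fu-0.8 Fn-0.9 Fz-3.1 Mz-0.06 w23.42
4.5 t20.55 s4.24 l-0.58 z25.3 Fu0.3 Fn0.6 Fz-4.3 Mz0.01 w23.67
6.0 t20.80 s6.00 l-0.08 z25.5 Fu-0.3 Fn0.2 Fz-4.3 Mz0.02 w23.59
7.5 t21.05 s6.27 l-0.01 z25.2 Fu-3.1 Fn-1.1 Fz-2.9 Mz0.01 w24.01
9.0 t21.30 s6.39 l-0.06 z24.9 Fu-7.0 Fn-0.3 Fz-0.8 Mz-0.01 w23.81
10.5 t21.55 s6.44 l-0.07 z24.5 Fu-9.8 Fn0.9 Fz-0.4 Mz-0.01 w23.59
pin in tool 692 [108.8   1.  -17.8] [103.3  -4.9 -19.9] [115.1   7.2 -10.4]
```

View pics/m3c.png

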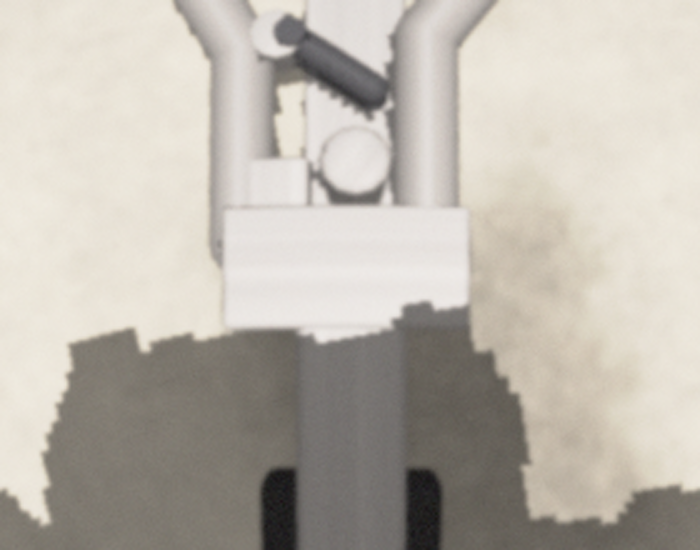

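The latch finger is shut at its original angle, above the pin at about (355,160) in the crop. The pin sits against the throat wall, so it is home. Now I'll draw the bar out.

```bash
python3 - <<'E'
from push import *
go(.004,rate=.03); pr("relax"); go(-.003,rate=.03); pr(); go(-.012,rate=.03); pr("pull"); go(-.035,rate=.04); pr(); go(-.053,rate=.04); pr()
s=-.053
while s>-.080:
    s-=.001; go(s,rate=.02); r=pr("%.1f"%(s*1e3))
    if r[4]>9 or abs(r[5])>8: break
E
```

```text
relax t21.97 s5.00 l0.03 z25.9 Fu-0.4 Fn-0.0 Fz-4.2 Mz0.04 w23.80
 t22.35 s-2.86 l-0.08 z25.7 Fu0.5 Fn-0.8 Fz-4.4 Mz0.01 w23.77
pull t22.80 s-12.18 l-0.15 z25.7 Fu1.1 Fn-1.0 Fz-3.1 Mz-0.09 w23.75
 t23.52 s-35.86 l0.05 z25.4 Fu0.7 Fn-0.6 Fz-3.7 Mz-0.11 w23.58
 t24.12 s-53.89 l0.03 z25.4 Fu0.1 Fn0.4 Fz-4.3 Mz-0.09 w23.28
-54.0 t24.38 s-54.12 l0.06 z25.3 Fu0.2 Fn-0.1 Fz-5.4 Mz-0.06 w23.65
-55.0 t24.62 s-54.77 l0.02 z25.5 Fu2.7 Fn0.0 Fz-5.4 Mz-0.03 w23.52
-56.0 t24.88 s-55.81 l-0.02 z25.6 Fu2.8 Fn-1.2 Fz-4.3 Mz-0.06 w23.72
-57.0 t25.12 s-56.96 l-0.02 z25.6 Fu1.4 Fn0.3 Fz-4.0 Mz-0.04 w23.58
-58.0 t25.38 s-58.02 l-0.02 z25.6 Fu2.0 Fn-1.0 Fz-4.6 Mz-0.00 w23.63
-59.0 t25.62 s-59.07 l-0.02 z25.5 Fu2.4 Fn-0.7 Fz-4.0 Mz-0.06 w23.84
-60.0 t25.88 s-60.11 l-0.05 z25.5 Fu3.1 Fn-0.1 Fz-1.9 Mz-0.08 w23.79
-61.0 t26.12 s-61.10 l-0.00 z25.5 Fu3.2 Fn-0.1 Fz-3.2 Mz-0.08 w23.77
-62.0 t26.38 s-62.12 l-0.01 z25.5 Fu2.5 Fn-0.2 Fz-3.2 Mz-0.03 w23.38
-63.0 t26.62 s-62.35 l0.02 z25.6 Fu4.7 Fn0.1 Fz-4.5 Mz-0.10 w23.66
-64.0 t26.88 s-62.69 l-0.33 z26.0 Fu4.7 Fn-1.5 Fz-2.0 Mz-0.16 w23.59
-65.0 t27.12 s-62.82 l-0.33 z26.0 Fu7.1 Fn-2.3 Fz-5.2 Mz-0.20 w23.61
-66.0 t27.38 s-62.97 l-0.46 z26.3 Fu8.4 Fn-2.0 Fz-4.9 Mz-0.16 w23.62
-67.0 t27.62 s-63.23 l-0.59 z26.5 Fu9.5 Fn-2.1 Fz-5.5 Mz-0.22 w23.39
```

```bash
python3 - <<'E'
from push import *
go(-.0622,rate=.02); env.pause(.2); r0=pr("relax"); z=Z
while z>.020:
    z-=.0005; go(-.0622,z=z,rate=.01); r=pr("z%.1f"%(z*1e3))
    if r[6]>r0[6]+5: break
shot("d1")
effector.release(); env.pause(.2); pr("rel")
go(-.0622,z=.2,rate=.1); env.pause(.3); pr("up")
q=pin+(-.0622-.1105+.07)*u; env.reach((*q,.2),R(y)); shot("d2")
P,p,d=pts("d2"); e=(P[...,:2]-pin)@u; l=(P[...,:2]-pin)@n
def f(nm,lo,hi,a,b,w):
    m=(d>0)&(P[...,2]>lo)&(P[...,2]<hi)&(e>a)&(e<b)&(abs(l)<w); q=P[m]
    if len(q)>5:
        c=cv2.minAreaRect((q[:,:2]*1000).astype(np.float32)); print(nm,len(q),"e,l",np.round([e[m].mean()*1e3,l[m].mean()*1e3],1),np.round(c[0],1),np.round(c[1],1),round(c[2],1),"z",np.round(q[:,2].mean()*1e3,1))
f("handle",.055,.075,-.2,-.14,.03); f("pin",.034,.05,-.09,-.03,.012); f("clamp",.011,.02,-.03,.06,.03); f("housing",.05,.065,.06,.25,.06)
for a in (-.14,-.12,-.10): f("shank%g"%a,.02,.034,a-.005,a+.005,.02)
im=cv2.imread("pics/d2.png")[0:300,170:490]; cv2.imwrite("pics/d2c.png",cv2.resize(im,None,fx=2,fy=2,interpolation=cv2.INTER_CUBIC))
E
```

```text
relax t28.22 s-62.47 l-0.17 z25.4 Fu2.9 Fn-2.0 Fz-3.2 Mz-0.30 w23.37
z25.0 t28.47 s-62.36 l-0.02 z24.9 Fu2.0 Fn-1.9 Fz-4.0 Mz-0.27 w23.74
z24.5 t28.72 s-62.28 l0.12 z24.4 Fu2.4 Fn-2.0 Fz-3.5 Mz-0.22 w23.71
z24.0 t28.97 s-62.14 l0.18 z24.0 Fu2.2 Fn-1.3 Fz-5.4 Mz-0.18 w23.98
z23.5 t29.22 s-62.20 l0.16 z23.9 Fu0.7 Fn-1.3 Fz4.5 Mz-0.12 w23.71
rel t30.55 s-62.21 l0.01 z23.5 Fu0.0 Fn0.3 Fz0.2 Mz-0.02 w91.89
up t32.77 s-62.25 l0.01 z199.8 Fu0.5 Fn0.0 Fz-0.1 Mz0.02 w92.15
handle 851 e,l [-1.702e+02 -1.000e-01] [ 474.6 -143.7] [22.9 32.7] 79.5 z 64.0
pin 150 e,l [-54.   -1.1] [ 590.3 -167.7] [10.7 11. ] 79.0 z 41.4
clamp 361 e,l [20.6 -1.2] [ 663.7 -182.1] [33.8 10. ] 79.0 z 14.4
shank-0.14 192 e,l [-140.    -0.6] [ 506.1 -150.7] [18.7  9.9] 79.1 z 27.9
shank-0.12 194 e,l [-120.    -0.6] [ 525.7 -154.5] [18.3  9.9] 79.1 z 27.9
shank-0.1 211 e,l [-100.    -0.5] [ 545.3 -158.4] [18.   9.9] 78.9 z 27.8
```

View pics/d2c.png

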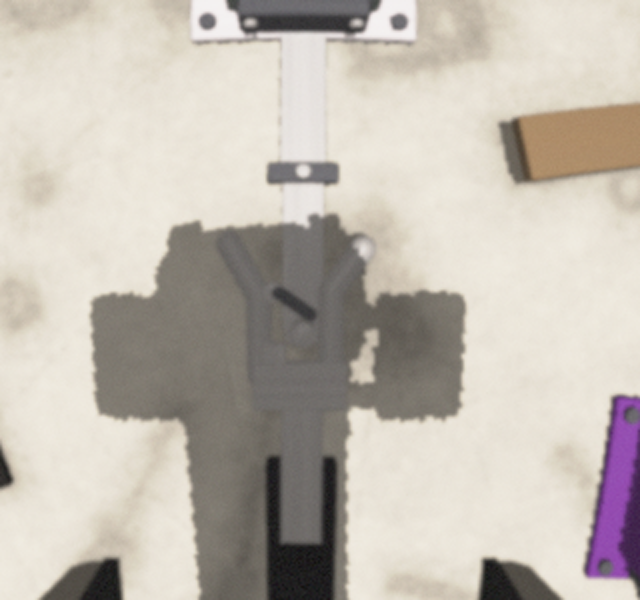

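The picture shows the hook coupled: pin at (300,333), latch shut across it at (295,303), clamp well out at (303,172). The bar reached a rigid stop, and the hook is level on its foot. I'm handing in.

```bash
python3 -c "
from station import workorder; print(workorder.finish_job())"
```

```text
the job is handed in; nothing more can be done
None
```

The job is handed in: the hook is coupled with its latch shut, the bar is drawn to its front stop, and the hook stands level on its foot with the gripper clear; forces at the wrist stayed under about 10 N when read after each step, and the clock read about 33 s.

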